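# Put the hexagonal mould frame back in its bay and shut the keeper

### The arm

A 7-joint arm with a two-finger parallel gripper is mounted at the origin on the work surface. World frame = base frame: x ahead of the robot, y to its left, z up, the work surface at z = 0. Lengths are in m, angles in rad, forces in N, time in s.
With the tool pointing down it reaches from about 0.4 to 0.85 m from the base axis. Payload 4.5 kg.
Tool frame: the origin (TCP) lies at the very end of the fingers, on their centre line; the grasp point (between the pads) lies 19 mm behind it; z points along the fingers, y is the line along which they close (so a half turn about z gives the same grasp; the last joint's range is limited). The gripper opens to 85 mm and grips with 20 to 120 N. Pads are 22 mm wide; open, the fingers measure 114 mm over their backs; the gripper's body (76 mm by 85 mm) begins 54 mm behind the grasp point. The pads swing forward as they close: fully open they stand 13 mm farther back than shut.
Start: joints at [-1.228, 0.689, -0.195, 1.565, 0.157, 0.902, -0.215], TCP at [0.19, 0.595, 0.231] pointing down, gripper open.
Joint ranges: [-3.01, 3.01], [-0.46, 2.08], [-1.47, 1.51], [0.13, 2.56], [-1, 4.14], [0.04, 2.09], [-2.66, 2.66]. Speed limits (rad/s): [2.57, 2.57, 3.14, 3.14, 3.14, 3.14, 3.14].

### API

Orientations are given as a 3x3 rotation matrix whose columns are the frame's x, y, z axes.
In Python, from cell import sensors, imaging, ctrl, finder gives the robot as it stands.
- The arm moves only by the tool step_arm, never from a script. Its argument "moves" is a list of rows, each a list of 3 entries, a list of its own where there are three numbers: the shift along the tool's x, y, z in cm, then the turn, a rotation vector about the tool's x, y, z in rad, then the finger opening in cm, from 0 to 8.54. A call has exactly 8 rows; each row is the pose to reach, as a shift and turn from the pose commanded when the call began, along the tool's axes at that moment; what a row does not reach only later rows make up. A row lasts 1/8 s, in which the tool goes at most 62.5 mm and 10.7 degrees, less where a joint would pass 70% of its speed; a pose out of reach is approached as far as the arm can. A call with a gripper value outside its range is refused whole. The fingers move at their own pace and stop on an object; the grip force is fixed at half the most. Time passes only in rows, so rows that repeat a pose let the fingers close, or fill a call up. It gives the time, the measured TCP pose, the force, the opening and the grip force at its end, in the units of the state.
- sensors.get_obs(): the state, without advancing time (a new reading comes with each control period).
- imaging.capture(name): name is "scene" or "side" or "wrist"; returns the picture (480x640x3 uint8, red, green, blue); there is no depth.
- imaging.get_calibration(name): a dict with "K" (3x3 intrinsics, pixels), "R" (3x3) and "t" (3): a world point X has camera coordinates R X + t. Camera axes: x right, y down, z forward; pixel columns grow to the right and rows downward; lengths in m; the calibration is good to about 2 mm. A picture is of the moment at which its call begins: read the wrist's pose just before it. get_calibration takes no time and is no camera call; for the wrist camera it gives the pose at the moment of the call.
- ctrl.sign_off(): hands the job in; it is judged then, once.
Trained networks look in the newest picture that a camera, given by its name, has taken for a name from the list of things; names that differ only in an ending like _2 or _b are one class to them, and where a whole thing is asked for, a point or a joint stands for the part that bears it (a point fixed in the world has none). Each returns a list of dicts, best first, with "conf" (0 to 1); they miss things now and then, are a little off and sometimes report something else, mostly with a low value. They report only what shows in the picture. A call takes as long as a camera call. They do not tell look-alikes from the thing itself.
- finder.trace(target, camera): "pixels" (480x640 bool, what is visible of it).
- finder.landmark_of(target, camera): "point" ([x, y, z] in m, in world coordinates, good to about 4 mm: a listed point, or the origin of a listed thing).
The state is a dict: "clock": time; "joint_pos": joint angles; "joint_vel": joint speeds; "effort": joint torques, N m; "position": TCP position; "orientation": TCP orientation; "wrist_force": force on the tool from outside, world axes, zero at the start; "moment": the same for the moment, N m; "gripper_width": finger opening in m; "gripper_force": force on a finger pad.
Only numpy, scipy, OpenCV 4.12 (cv2) and the standard library are available. Lean on these libraries where they do the work, as an engineer would, in place of code of your own. Each camera call takes 0.05 s, during which the arm holds its last target. There are 200 camera calls.

### The job

Put the hexagonal mould frame back into the storage bay that carries the hexagon label: turn it so that its lug points into the bay, and slide it along the table, without lifting it, until it is fully home with the lug in its gap. Then swing that bay's keeper fully shut across the mouth and let go. Leave the other frames and the things lying about where they are.

Things in the scene. Friction and masses are not known exactly. Their poses are not given: they have to be found in the camera images.
- hex_center (a point): Centre, half-way up (18 mm), of the hexagonal aluminium mould frame: an open ring without bottom or lid, flat on the table, 36 mm high, 100 mm across flats outside (115 across corners), walls 8 mm thick, hollow 84 mm across flats, about 0.3 kg. x points from the centre to the corner with the lug, flats face +-y, z up. A finger can reach inside and pull it along by its inner wall.
- hex_lug (a point): Middle of the outer end of the frame's lug, 72 mm from the frame's centre along the frame's +x, 18 mm up. The lug is a 20 mm wide, 36 mm high block that sticks out 14 mm from one corner, with a dark dot on top.
- hex_bay: Hexagon bay, plywood, fixed: open-topped, no floor, mouth towards the robot. Origin: on the table under the centre of a frame fully home; +x points from mouth inwards, z up. Two rails 30 mm high, 12 thick, inner faces at y = +-57 mm, x = -62 (mouth) to 62. Two cheeks inside form a V that stops the frame's leading sides, with a 48 mm gap between them for the lug. Three bays stand side by side in any order.
- hex_label (a point): Label of the hexagon bay: a dark wooden hexagon, 50 mm across flats, lying on top of the bay's header block. The point is its centre, at x = 112 mm in the bay's frame, 33 mm above the table. The header spans x = 82 to 142 mm, is 138 mm wide and 30 mm high.
- hex_keeper (a joint): Angle (rad) of the hexagon bay's keeper, a flat steel bar on an upright pin: 0 = shut, across the mouth (pointing to the bay's -y, against a stop); 1.57 = pointing out along the bay's -x towards the robot; up to 2.4 = leaning outwards (+y). Light friction holds it where it is left; 1 N at its tip moves it.
- hex_keeper_pivot (a point): The keeper's pivot axis, 21 mm above the table, at x = -68, y = +64 mm in the bay's frame. The bar is 64 mm long from this axis, 10 mm thick, and spans 9 to 33 mm above the table; its hub has radius 8 mm, the pin's top is 40 mm up.
- hex_keeper_tip (a point): Free end of the keeper bar, 64 mm from its pivot, 21 mm above the table.
- round_bay: The like bay of the round frame: rounded inside end, disc label, its keeper open. It is empty and stays so. Origin and axes as for the hexagon bay; 138 mm wide, 204 mm long, 30 mm high.
- square_bay: The like bay of the square frame, which is stored in it behind its shut keeper: square label. Origin and axes as for the hexagon bay; 138 mm wide, 204 mm long, 30 mm high.
- square_center (a point): Bystander: centre of the square frame, 100 mm outside, 36 mm high, stored in its own bay.
- round_center (a point): Bystander: centre of the round frame, 100 mm across, 36 mm high, with a lug, lying out to the left.
- stack_center (a point): Bystander: centre of a stack of cork coasters, 100 mm across, 54 mm high, out to the right.
- tumbler: Bystander: steel tumbler, 66 mm across, 85 mm high; origin at the centre of its underside.
- coaster_a: Bystander: one cork coaster lying flat on the left, 100 mm across, 6 mm thick; origin at the centre of its underside.
- coaster_b: Bystander: two cork coasters lying on the right, nearer the base, 100 mm across, 12 mm high together; origin at the centre of their underside.
- brush: Bystander: a flat hand brush lying out to the right.
- sanding_block: Bystander: cork sanding block, 110 x 62 x 33 mm; origin at the centre of its underside.
Not all that is in view belongs to the job. Leave any orange or red look-alike of the part that bears hex_center alone.

How it is judged:
By the outcome, as a careful person would: the job done as asked, in the order asked, and still so for the second after the job is handed in, with the robot touching nothing.
It also fails if it takes over 72 s, if anything falls off the work surface, if the arm or the gripper's body presses on something with over 40 N, if the wrist force passes 120 N, or if a joint passes its speed limit or range.

## Working session

There is one attempt and no reset: what is moved stays moved. The work goes in short steps, Python scripts to look and compute and a tool call to move; the robot and the scene stay as the last step left them, time stands still between calls to the robot, and variables do not carry over. Pictures are saved under pics/ and viewed, at most 10 in all, crops included, and the job is handed in when it is done.

Besides the shell and the picture viewer there is one more tool, called after ">>>" by a JSON object that holds its "fn" and its "kwargs". step_arm: Moves the arm, as the interface text tells. Its arguments: {"type":"object","properties":{"moves":{"type":"array"}},"required":["moves"]}

```bash
mkdir -p pics; ls; cat > h.py <<'E'
import numpy as np, cv2
from cell import sensors, imaging, ctrl, finder
def snap(cam,name):
    im=imaging.capture(cam); cv2.imwrite(f'pics/{name}.png',im[:,:,::-1]); return im
def lm(t,cam):
    r=finder.landmark_of(t,cam); return [(np.round(d['point'],4).tolist(),round(d['conf'],2)) for d in r[:3]]
def proj(cam,X):
    c=imaging.get_calibration(cam); p=c['K']@(c['R']@np.array(X)+c['t']); return p[:2]/p[2]
E
python3 - <<'E'
from h import *
o=sensors.get_obs(); print({k:np.round(v,3).tolist() for k,v in o.items()})
for c in ['scene','side']:
    snap(c,c+'0')
    for t in ['hex_center','hex_lug','hex_bay','hex_label','hex_keeper_pivot','hex_keeper_tip','round_bay','square_bay','tumbler','sanding_block']+(['round_center','stack_center','brush','coaster_a','coaster_b'] if c=='scene' else []):
        r=lm(t,c); print(c,t,r, [np.round(proj(c,x[0])).tolist() for x in r[:1]])
E
```

```text
pics
{'clock': 0.0, 'joint_pos': [-1.228, 0.69, -0.195, 1.566, 0.157, 0.902, -0.215], 'joint_vel': [-0.0, -0.001, -0.0, -0.0, 0.001, -0.001, 0.0], 'effort': [0.0, -53.961, -1.267, -15.854, 0.009, 0.01, -0.0], 'position': [0.19, 0.595, 0.23], 'orientation': [[-0.953, 0.304, -0.0], [0.304, 0.953, -0.002], [-0.0, -0.002, -1.0]], 'wrist_force': [-0.129, -0.548, 0.412], 'moment': [-0.004, -0.013, 0.014], 'gripper_force': 0.0, 'gripper_width': 0.085}
scene hex_center [([0.3538, 0.1044, 0.0195], 0.9), ([0.4857, 0.2224, 0.0184], 0.88), ([0.4646, -0.0264, 0.0153], 0.86)] [[363.0, 221.0]]
scene hex_lug [([0.4169, 0.1973, 0.0222], 0.78), ([0.3455, 0.1828, 0.0186], 0.62)] [[385.0, 240.0]]
scene hex_bay [([0.6855, -0.1897, 0.0003], 0.59)] [[240.0, 269.0]]
scene hex_label [([0.7968, -0.2033, 0.0318], 0.66)] [[216.0, 287.0]]
scene hex_keeper_pivot [([0.6875, -0.1901, 0.002], 0.43)] [[239.0, 269.0]]
scene hex_keeper_tip [([0.3363, -0.3086, -0.0033], 0.69), ([0.5683, -0.0868, 0.0188], 0.56), ([0.6732, 0.1827, 0.0198], 0.36)] [[256.0, 195.0]]
scene round_bay [([0.6754, -0.0041, -0.0002], 0.72)] [[297.
[... 1102 characters left out ...]
916, 0.002], 0.82), ([0.5692, -0.0848, 0.0197], 0.49)] [[389.0, 295.0]]
side hex_label [([0.8, -0.1979, 0.0306], 0.75)] [[434.0, 283.0]]
side hex_keeper_pivot [([0.6226, -0.1203, 0.0196], 0.71), ([0.6713, 0.1795, 0.0189], 0.62), ([0.4265, 0.5718, -0.0007], 0.33)] [[358.0, 277.0]]
side hex_keeper_tip [([0.571, -0.0876, 0.0212], 0.67)] [[336.0, 272.0]]
side round_bay [([0.6768, -0.0073, -0.0014], 0.73), ([0.6222, -0.3923, -0.0017], 0.53)] [[367.0, 260.0]]
side square_bay [([0.4175, -0.5182, -0.0047], 0.73)] [[303.0, 404.0]]
side tumbler [([0.4279, 0.5731, -0.0021], 0.68)] [[261.0, 184.0]]
side sanding_block [([0.6244, -0.393, -0.0021], 0.78), ([0.5231, -0.0564, 0.0217], 0.61)] [[387.0, 350.0]]
```

```bash
python3 - <<'E'
import cv2
a=cv2.imread('pics/scene0.png')[150:330,160:530]; cv2.imwrite('pics/sc_crop.png',cv2.resize(a,(800,389),interpolation=cv2.INTER_CUBIC))
a=cv2.imread('pics/side0.png')[180:360,200:470]; cv2.imwrite('pics/sd_crop.png',cv2.resize(a,(800,533),interpolation=cv2.INTER_CUBIC))
E
```

```text
(no output)
```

View pics/sc_crop.png

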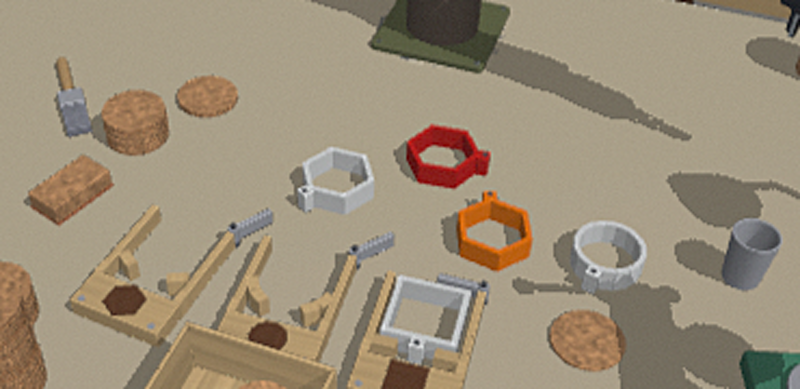

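View pics/sd_crop.png

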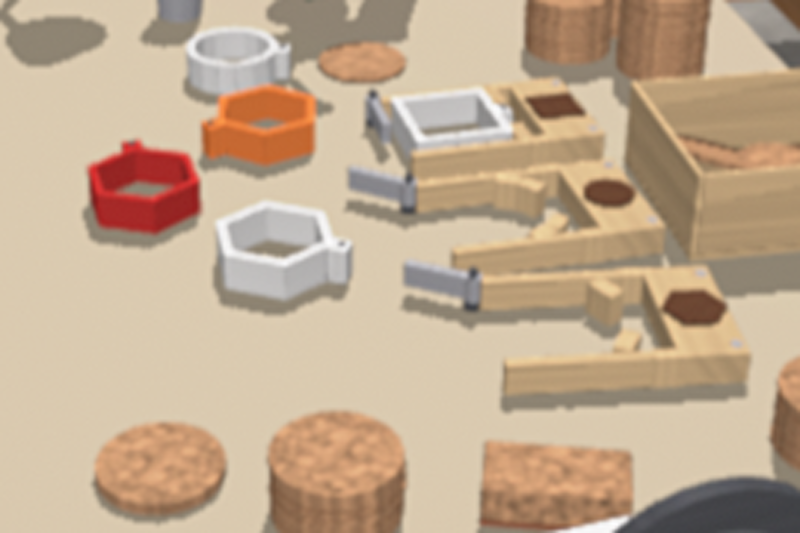

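The picture shows three hexagonal rings. The red one is at scene px (363,221), the orange one at about (388,257), and the bare aluminium one at about (316,233). Aluminium fits the description and red and orange are excluded, so the silver one is the target, at about (0.463,-0.025) with its lug near (0.523,-0.056). The hexagon-labelled bay is the rightmost, with origin about (0.686,-0.191), and its keeper is open at about 2.07 rad. My plan is to grip the rear -150° wall and drag the frame.

```bash
cat >> h.py <<'E'
from scipy.spatial.transform import Rotation as Ro
def go(p,adeg):
    o=sensors.get_obs(); R=o['orientation']; a=np.radians(adeg)
    G=np.array([[-np.sin(a),np.cos(a),0],[np.cos(a),np.sin(a),0],[0,0,-1.]])
    print('pos',np.round(o['position'],4),'yaw',np.round(np.degrees(np.arctan2(R[1,1],R[0,1])),2),'F',np.round(o['wrist_force'],1),'t',round(o['clock'],2))
    print('shift cm',np.round(R.T@(np.array(p)-o['position'])*100,2),'rot',np.round(Ro.from_matrix(R.T@G).as_rotvec(),3))
E
python3 -c "
from h import *
go([.417,-.027,.2],2.5)
a=cv2.imread('pics/scene0.png')[205:260,285:345]; cv2.imwrite('pics/c.png',cv2.resize(a,(600,550),interpolation=cv2.INTER_CUBIC))"
```

```text
pos [0.1899 0.5955 0.2313] yaw 72.31 F [ 0.3  0.2 -0.2] t 1.35
shift cm [-40.55 -52.4    3.13] rot [ 0.    -0.     1.218]
```

View pics/c.png

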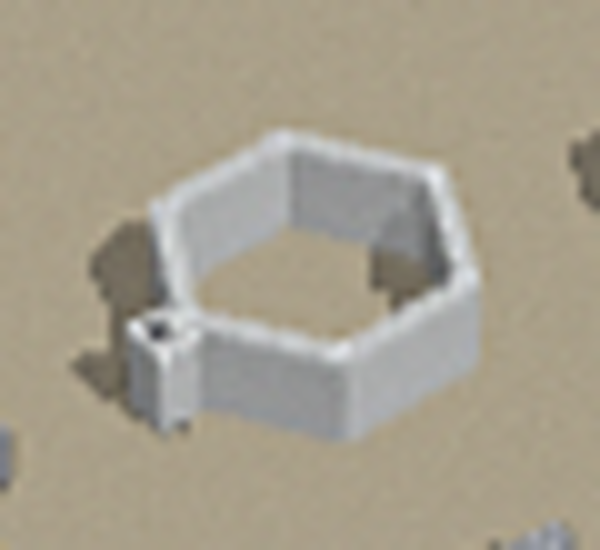

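The crop shows a bare aluminium hexagon with the dark-dot lug at about px (301,237), so this is the target. I'm moving above it now.

>>> {"fn": "step_arm", "kwargs": {"moves": [[[-40.5,-52.4,3.1],[0,0,1.218],8.5],[[-40.5,-52.4,3.1],[0,0,1.218],8.5],[[-40.5,-52.4,3.1],[0,0,1.218],8.5],[[-40.5,-52.4,3.1],[0,0,1.218],8.5],[[-40.5,-52.4,3.1],[0,0,1.218],8.5],[[-40.5,-52.4,3.1],[0,0,1.218],8.5],[[-40.5,-52.4,3.1],[0,0,1.218],8.5],[[-40.5,-52.4,3.1],[0,0,1.218],8.5]]}}

```text
clock: 2.35
position: [0.3618, 0.1248, 0.2081]
orientation: [[-0.044, 0.999, 0.002], [0.999, 0.044, 0.001], [0.001, 0.002, -1.0]]
wrist_force: [1.4, 0.8, 0.5]
gripper_width: 0.0848
gripper_force: 0.0
```

>>> {"fn": "step_arm", "kwargs": {"moves": [[[-15.0,6.0,0.8],[0,0,0],8.5],[[-15.0,6.0,0.8],[0,0,0],8.5],[[-15.0,6.0,0.8],[0,0,0],8.5],[[-15.0,6.0,0.8],[0,0,0],8.5],[[-15.0,6.0,0.8],[0,0,0],8.5],[[-15.0,6.0,0.8],[0,0,0],8.5],[[-15.0,6.0,0.8],[0,0,0],8.5],[[-15.0,6.0,0.8],[0,0,0],8.5]]}}

```text
clock: 3.35
position: [0.4273, -0.0204, 0.2]
orientation: [[-0.045, 0.999, 0.0], [0.999, 0.045, 0.0], [0.0, 0.0, -1.0]]
wrist_force: [-0.0, 0.3, 0.4]
gripper_width: 0.0848
gripper_force: 0.0
```

```bash
python3 - <<'E'
from h import *
snap('wrist','w1')
for t in ['hex_center','hex_lug','hex_bay','hex_label','hex_keeper_pivot','hex_keeper_tip']:
    r=lm(t,'wrist'); print(t,r,[np.round(proj('wrist',x[0])).tolist() for x in r[:1]])
go([.417,-.027,.2],2.5)
E
```

```text
hex_center [] []
hex_lug [([0.5264, -0.0568, 0.0161], 0.83)] [[422.0, 256.0]]
hex_bay [] []
hex_label [] []
hex_keeper_pivot [([0.6214, -0.123, 0.0195], 0.82)] [[507.0, 322.0]]
hex_keeper_tip [([0.5697, -0.0887, 0.017], 0.78)] [[461.0, 288.0]]
pos [ 0.4274 -0.0211  0.1999] yaw 2.52 F [-0.4  0.4  0.4] t 3.7
shift cm [-0.55 -1.06 -0.01] rot [ 0. -0.  0.]
```

View pics/w1.png

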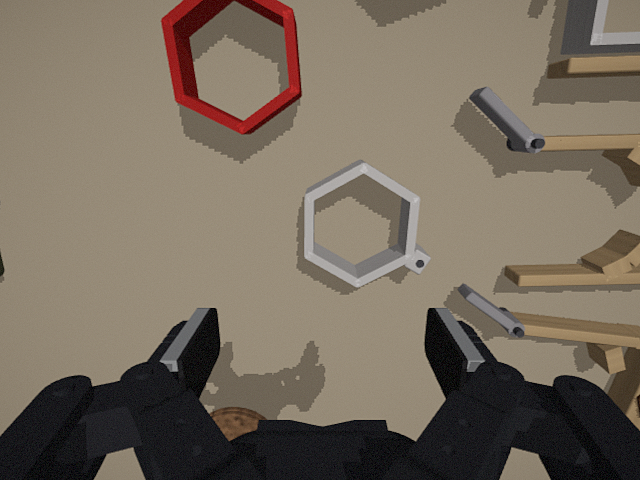

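Wrist view: the frame's top-rim corners are at (362,161), (420,199), (357,286), (305,257) and (306,192), with the lug dot at (420,264). The keeper pin is at (516,330) and the keeper tip at (464,289).

```bash
cat >> h.py <<'E'
def bp(cam,px,z):
    c=imaging.get_calibration(cam); R,t,K=c['R'],c['t'],c['K']; C=-R.T@t
    d=R.T@np.linalg.inv(K)@np.array([*px,1.]); return (C+d*(z-C[2])/d[2])[:2]
E
python3 - <<'E'
from h import *
P={k:bp('wrist',p,.036) for k,p in dict(t=(362,161),tr=(420,199),b=(357,286),bl=(305,257),tl=(306,192),dot=(420,264)).items()}
for k,v in P.items(): print(k,v.round(4))
c=[(P['t']+P['b'])/2,(P['tr']+P['bl'])/2]; print(c,np.linalg.norm(P['t']-P['b']),np.linalg.norm(P['tr']-P['bl']))
c=np.mean(c,0); d=P['dot']-c; y=np.arctan2(d[1],d[0]); print('yaw',np.degrees(y), 'pin',bp('wrist',(516,330),.04))
e=P['tl']-P['bl']; print('left wall dir deg',np.degrees(np.arctan2(e[1],e[0])))
w=c+.046*np.array([np.cos(y-np.radians(150)),np.sin(y-np.radians(150))]); a=np.degrees(y)+30
print(w,a); go([*w,.06],a)
E
```

```text
t [0.459  0.0319]
tr [0.5119 0.0019]
b [ 0.4632 -0.0827]
bl [ 0.4136 -0.0559]
tl [0.4128 0.0037]
dot [ 0.5195 -0.0581]
[array([ 0.46113822, -0.02537755]), array([ 0.46275293, -0.02699188])] 0.11468227034447326 0.11399605844498895
yaw -29.038993237001794 pin [ 0.61945537 -0.12041486]
left wall dir deg 90.83972523368598
[ 0.41595204 -0.02695622] 0.9610067629982062
pos [ 0.4274 -0.0211  0.1999] yaw 2.52 F [-0.4  0.4  0.4] t 3.7
shift cm [-0.54 -1.17 13.99] rot [ 0.    -0.     0.027]
```

>>> {"fn": "step_arm", "kwargs": {"moves": [[[-0.5,-1.2,4],[0,0,0.027],6],[[-0.5,-1.2,8],[0,0,0.027],6],[[-0.5,-1.2,12],[0,0,0.027],6],[[-0.5,-1.2,15.5],[0,0,0.027],6],[[-0.5,-1.2,18],[0,0,0.027],6],[[-0.5,-1.2,19],[0,0,0.027],6],[[-0.5,-1.2,19.1],[0,0,0.027],6],[[-0.5,-1.2,19.1],[0,0,0.027],6]]}}

```text
clock: 4.7
position: [0.3865, -0.0317, 0.0228]
orientation: [[-0.029, 0.994, -0.105], [1.0, 0.028, -0.015], [-0.012, -0.105, -0.994]]
wrist_force: [0.2, -0.2, -0.2]
gripper_width: 0.0599
gripper_force: 0.0
```

```bash
python3 - <<'E'
from h import *
snap('wrist','w2'); go([.416,-.027,.008],1)
E
```

```text
pos [ 0.3861 -0.0325  0.0222] yaw 1.56 F [-0.  -0.7 -0.9] t 4.75
shift cm [0.48 3.14 1.09] rot [-0.106  0.014  0.01 ]
```

View pics/w2.png

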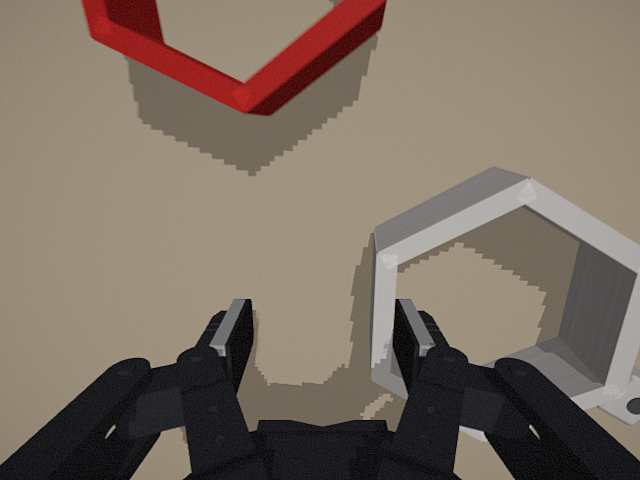

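The wall lies between the pads, but the tool has tilted 6°, which means the arm is at its reach limit. I'm checking which joint is limiting.

```bash
python3 - <<'E'
from h import *
print(sensors.get_obs()['joint_pos'].round(3))
E
```

```text
[ 0.096  0.899 -0.229  2.298  1.238  0.2   -1.271]
```

>>> {"fn": "step_arm", "kwargs": {"moves": [[[0.5,1.5,0.0],[-0.05,0.01,0.01],6],[[0.5,3.1,0.0],[-0.106,0.014,0.01],6],[[0.5,3.1,0.0],[-0.106,0.014,0.01],6],[[0.5,3.1,0.0],[-0.106,0.014,0.01],6],[[0.5,3.1,0.0],[-0.106,0.014,0.01],6],[[0.5,3.1,0.0],[-0.106,0.014,0.01],6],[[0.5,3.1,0.0],[-0.106,0.014,0.01],6],[[0.5,3.1,0.0],[-0.106,0.014,0.01],6]]}}

```text
clock: 5.75
position: [0.4157, -0.026, 0.0197]
orientation: [[-0.019, 1.0, -0.002], [1.0, 0.019, 0.001], [0.001, -0.002, -1.0]]
wrist_force: [-0.6, -0.1, 1.0]
gripper_width: 0.06
gripper_force: 0.0
```

```bash
python3 - <<'E'
from h import *
print(sensors.get_obs()['joint_pos'].round(3)); go([.416,-.027,.008],1)
E
```

```text
[ 0.116  0.903 -0.265  2.311  1.818  0.213 -1.856]
pos [ 0.4157 -0.026   0.0197] yaw 1.08 F [-0.6 -0.1  1. ] t 5.75
shift cm [-0.1   0.03  1.17] rot [-0.002 -0.001  0.001]
```

>>> {"fn": "step_arm", "kwargs": {"moves": [[[-0.1,0,0.4],[0,0,0],6],[[-0.1,0,0.8],[0,0,0],6],[[-0.1,0,1.1],[0,0,0],6],[[-0.1,0,1.1],[0,0,0],6],[[-0.1,0,1.1],[0,0,0],4],[[-0.1,0,1.1],[0,0,0],2],[[-0.1,0,1.1],[0,0,0],0],[[-0.1,0,1.1],[0,0,0],0]]}}

```text
clock: 6.75
position: [0.4153, -0.0268, 0.0089]
orientation: [[-0.019, 1.0, -0.003], [1.0, 0.019, 0.001], [0.001, -0.003, -1.0]]
wrist_force: [-1.1, 0.3, 3.2]
gripper_width: 0.0069
gripper_force: 59.1
```

>>> {"fn": "step_arm", "kwargs": {"moves": [[[-2.2,0,0],[0,0,-0.06],0],[[-4.5,0.1,0],[0,0,-0.12],0],[[-6.8,0.1,0],[0,0,-0.18],0],[[-9,0.2,0],[0,0,-0.24],0],[[-11.2,0.2,0],[0,0,-0.3],0],[[-13.5,0.3,0],[0,0,-0.36],0],[[-15.5,0.3,0],[0,0,-0.42],0],[[-17,0.3,0],[0,0,-0.42],0]]}}

```text
clock: 7.75
position: [0.4264, -0.1794, 0.0089]
orientation: [[-0.418, 0.909, 0.011], [0.909, 0.418, 0.006], [0.0, 0.012, -1.0]]
wrist_force: [1.8, 5.8, 5.2]
gripper_width: 0.0073
gripper_force: 59.5
```

```bash
python3 - <<'E'
from h import *
o=sensors.get_obs(); print(o['joint_pos'].round(3),o['gripper_force'],o['gripper_width']); go([.418+.06,-.197,.0089],25)
snap('wrist','w3')
for t in ['hex_center','hex_lug','hex_bay','hex_label','hex_keeper_pivot','hex_keeper_tip']:
    r=lm(t,'wrist'); print(t,r,[np.round(proj('wrist',x[0])).tolist() for x in r[:1]])
E
```

```text
[ 0.413  0.922 -0.175  2.189  1.356  0.134 -0.615] 59.48998510837555 0.007255727862547432
pos [ 0.4264 -0.1794  0.0089] yaw 24.68 F [1.8 5.8 5.2] t 7.75
shift cm [-3.75  3.96  0.05] rot [ 0.012 -0.    -0.006]
hex_center [] []
hex_lug [([0.5405, -0.1644, 0.0175], 0.73)] [[573.0, 373.0]]
hex_bay [] []
hex_label [] []
hex_keeper_pivot [] []
hex_keeper_tip [] []
```

View pics/w3.png

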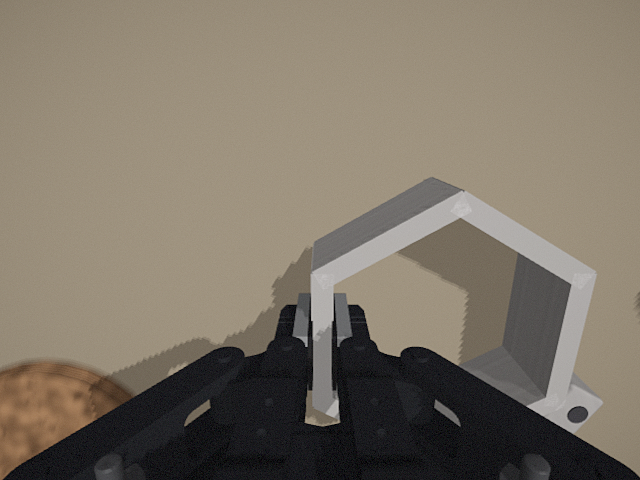

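The frame is gripped and turned in line with the tool; wrist view shows its lug dot at (577,413). Next I refine the bay pose by fitting its outline to the traced masks.

```bash
cat > fit.py <<'E'
from h import *
from scipy.optimize import minimize
boxes=[(-62,82,57,69,30),(-62,82,-69,-57,30),(82,142,-69,69,30)]
def mask(cal,p,S=4):
    m=np.zeros((480*S,640*S),np.uint8); c,s=np.cos(p[2]),np.sin(p[2])
    for x0,x1,y0,y1,h in boxes:
        X=np.array([[x,y,z] for x in(x0,x1) for y in(y0,y1) for z in(0,h)])/1000.
        W=np.c_[p[0]+c*X[:,0]-s*X[:,1],p[1]+s*X[:,0]+c*X[:,1],X[:,2]]
        q=(W@cal['R'].T+cal['t'])@cal['K'].T; q=q[:,:2]/q[:,2:]
        cv2.fillConvexPoly(m,cv2.convexHull(np.round((q+.5)*S).astype(np.int32)),1)
    return cv2.resize(m*1.0,(640,480),interpolation=cv2.INTER_AREA)
D=[]
for cam in ['scene','side']:
    imaging.capture(cam); r=finder.trace('hex_bay',cam)
    if r:
        ys,xs=np.where(r[0]['pixels']); print(cam,r[0]['conf'],xs.min(),xs.max(),ys.min(),ys.max(),len(xs))
        D.append((imaging.get_calibration(cam),r[0]['pixels']*1.0))
def cost(p,D=D): return sum(1-np.minimum(a:=mask(c,p),m).sum()/np.maximum(a,m).sum() for c,m in D)
for DD in [D]+[[d] for d in D]:
    r=min((minimize(cost,[.686,-.191,y],args=(DD,),method='Nelder-Mead',options=dict(initial_simplex=[[.686,-.191,y],[.692,-.191,y],[.686,-.185,y],[.686,-.191,y+.05]],xatol=1e-4,fatol=1e-5)) for y in(-.03,-.1)),key=lambda r:r.fun)
    print(np.round(r.x,4),np.degrees(r.x[2]),r.fun)
for cam in ['scene','side']:
    for t in ['hex_bay','hex_label','hex_keeper_pivot','hex_keeper_tip']: print(cam,t,lm(t,cam)[:1])
E
python3 fit.py
```

```text
scene 0.79 193 285 246 309 1984
side 0.88 337 453 268 313 2716
[ 0.688  -0.1914 -0.07  ] -4.0111893106214 0.4011745216625776
[ 0.6872 -0.1896 -0.0806] -4.618234485418425 0.20332024277043914
[ 0.6881 -0.1918 -0.0775] -4.4413178518069225 0.18848437903434034
scene hex_bay [([0.6849, -0.1889, 0.0009], 0.81)]
scene hex_label [([0.7953, -0.2016, 0.032], 0.62)]
scene hex_keeper_pivot [([0.6206, -0.119, 0.0249], 0.76)]
scene hex_keeper_tip [([0.5701, -0.0875, 0.0202], 0.7)]
side hex_bay [([0.6859, -0.1935, 0.0022], 0.82)]
side hex_label [([0.7993, -0.1984, 0.0338], 0.8)]
side hex_keeper_pivot [([0.6223, -0.1229, 0.0196], 0.62)]
side hex_keeper_tip [([0.5699, -0.0871, 0.0227], 0.68)]
```

```bash
python3 - <<'E'
from h import *
go([.496,-.199,.0085],25.5)
E
```

```text
pos [ 0.4261 -0.1851  0.0089] yaw 24.24 F [ 0.5  3.  13.4] t 8.7
shift cm [-4.14  5.81  0.12] rot [ 0.008  0.008 -0.022]
```

>>> {"fn": "step_arm", "kwargs": {"moves": [[[-0.6,0.8,0],[0.008,0.008,-0.02],0],[[-1.4,1.8,0],[0.008,0.008,-0.02],0],[[-2.1,2.8,0],[0.008,0.008,-0.02],0],[[-2.8,3.8,0],[0.008,0.008,-0.02],0],[[-3.5,4.8,0],[0.008,0.008,-0.02],0],[[-4.1,5.8,0],[0.008,0.008,-0.02],0],[[-4.1,5.8,0],[0.008,0.008,-0.02],0],[[-4.1,5.8,0],[0.008,0.008,-0.02],0]]}}

```text
clock: 9.7
position: [0.4908, -0.2007, 0.009]
orientation: [[-0.427, 0.904, -0.009], [0.904, 0.427, -0.004], [0.001, -0.01, -1.0]]
wrist_force: [-7.4, 1.2, 14.0]
gripper_width: 0.007
gripper_force: 60.8
```

```bash
python3 - <<'E'
from h import *
print('lug',[lm('hex_lug',c) for c in ('scene','side')],[lm('hex_center',c) for c in ('scene','side')] if [imaging.capture(c) is None for c in ('scene','side')] else 0)
o=sensors.get_obs(); print(o['joint_pos'].round(3),o['gripper_force'],o['orientation'].round(3).tolist()); go([.6455,-.2108,.009],25.5)
E
```

```text
lug [[([0.5377, -0.1693, 0.0184], 0.86), ([0.4178, 0.1981, 0.0197], 0.71), ([0.3442, 0.1839, 0.0179], 0.68)], [([0.3396, 0.1808, 0.0167], 0.84), ([0.5399, -0.1706, 0.0187], 0.63)]] [[([0.3518, 0.1038, 0.0189], 0.81), ([0.4889, 0.2272, 0.0175], 0.76), ([0.5347, -0.1822, 0.017], 0.68)], [([0.5324, -0.1773, 0.0185], 0.84), ([0.4911, 0.2238, 0.0189], 0.74), ([0.3491, 0.1071, 0.0198], 0.61)]]
[ 0.562  0.973 -0.448  1.966  0.989  0.451 -0.203] 60.84097981452942 [[-0.427, 0.904, -0.009], [0.904, 0.427, -0.004], [0.001, -0.01, -1.0]]
pos [ 0.4908 -0.2007  0.009 ] yaw 25.3 F [-7.8  0.8 12.8] t 10.0
shift cm [-7.52 13.55 -0.14] rot [-0.01  -0.001 -0.003]
```

>>> {"fn": "step_arm", "kwargs": {"moves": [[[-0.7,1.2,-0.1],[-0.01,0,0],0],[[-1.6,2.9,-0.1],[-0.01,0,0],0],[[-2.5,4.5,-0.1],[-0.01,0,0],0],[[-3.5,6.3,-0.1],[-0.01,0,0],0],[[-4.5,8.1,-0.1],[-0.01,0,0],0],[[-5.5,9.9,-0.1],[-0.01,0,0],0],[[-6.3,11.4,-0.1],[-0.01,0,0],0],[[-6.8,12.2,-0.1],[-0.01,0,0],0]]}}

```text
clock: 11.0
position: [0.6312, -0.2103, 0.009]
orientation: [[-0.427, 0.904, -0.001], [0.904, 0.427, 0.001], [0.001, -0.001, -1.0]]
wrist_force: [-9.0, 0.8, 11.3]
gripper_width: 0.0071
gripper_force: 60.7
```

```bash
python3 - <<'E'
from h import *
for c in ('scene','side'): snap(c,c+'1'); print(lm('hex_center',c),lm('hex_lug',c))
go([.6455,-.2108,.009],25.5)
a=cv2.imread('pics/side1.png')[240:330,310:460]; cv2.imwrite('pics/c2.png',cv2.resize(a,(800,480),interpolation=cv2.INTER_CUBIC))
E
```

```text
[([0.6722, -0.1897, 0.015], 0.86), ([0.3504, 0.1043, 0.0218], 0.73), ([0.491, 0.2219, 0.0194], 0.67)] [([0.742, -0.1915, 0.0205], 0.78), ([0.3481, 0.1798, 0.0164], 0.75), ([0.4174, 0.2012, 0.0169], 0.69)]
[([0.3537, 0.1088, 0.0181], 0.88), ([0.4918, 0.2218, 0.0184], 0.76), ([0.671, -0.187, 0.0211], 0.72)] [([0.7419, -0.1963, 0.0176], 0.86), ([0.4207, 0.204, 0.019], 0.84), ([0.3407, 0.1794, 0.0185], 0.63)]
pos [ 0.6329 -0.2103  0.009 ] yaw 25.25 F [-1.8  0.1  5.4] t 11.3
shift cm [-0.58  1.12  0.01] rot [ 0.004  0.001 -0.004]
```

View pics/c2.png

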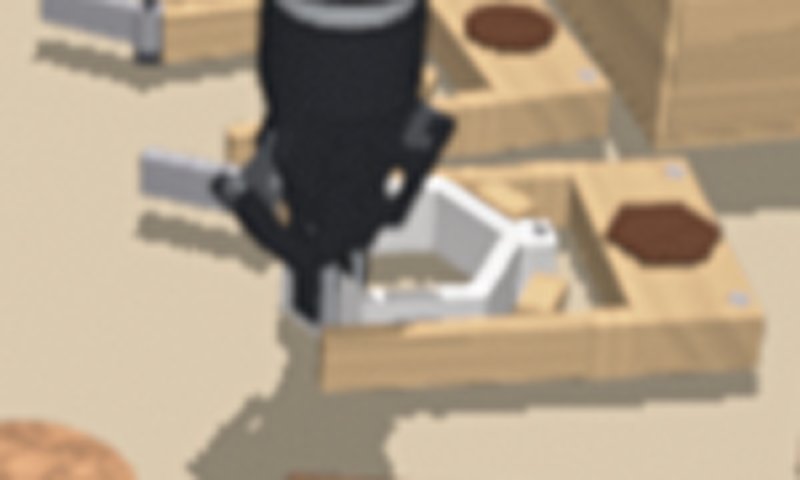

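The frame is inside the bay with its lug entering the gap, about 12 mm short of home. I'm pushing on gently.

>>> {"fn": "step_arm", "kwargs": {"moves": [[[-0.1,0.2,0],[0,0,0],0],[[-0.2,0.4,0],[0,0,0],0],[[-0.3,0.6,0],[0,0,0],0],[[-0.4,0.8,0],[0,0,0],0],[[-0.5,0.95,0],[0,0,0],0],[[-0.6,1.1,0],[0,0,0],0],[[-0.6,1.15,0],[0,0,0],0],[[-0.6,1.15,0],[0,0,0],0]]}}

```text
clock: 12.3
position: [0.6438, -0.2112, 0.0091]
orientation: [[-0.427, 0.904, -0.0], [0.904, 0.427, 0.0], [0.0, -0.0, -1.0]]
wrist_force: [-8.0, 0.7, 9.6]
gripper_width: 0.0066
gripper_force: 60.3
```

Only friction so far (-8 N, the same as while sliding). I'll push further in small steps until contact.

>>> {"fn": "step_arm", "kwargs": {"moves": [[[-0.05,0.1,0],[0,0,0],0],[[-0.1,0.2,0],[0,0,0],0],[[-0.14,0.27,0],[0,0,0],0],[[-0.18,0.36,0],[0,0,0],0],[[-0.18,0.36,0],[0,0,0],0],[[-0.18,0.36,0],[0,0,0],0],[[-0.18,0.36,0],[0,0,0],0],[[-0.18,0.36,0],[0,0,0],0]]}}

```text
clock: 13.3
position: [0.6463, -0.2113, 0.009]
orientation: [[-0.427, 0.904, -0.004], [0.904, 0.427, 0.0], [0.002, -0.003, -1.0]]
wrist_force: [-10.7, 0.9, 11.5]
gripper_width: 0.007
gripper_force: 60.8
```

>>> {"fn": "step_arm", "kwargs": {"moves": [[[-0.1,0.15,0],[0,0,0],0],[[-0.15,0.3,0],[0,0,0],0],[[-0.2,0.45,0],[0,0,0],0],[[-0.2,0.45,0],[0,0,0],0],[[-0.2,0.45,0],[0,0,0],0],[[-0.2,0.45,0],[0,0,0],0],[[-0.2,0.45,0],[0,0,0],0],[[-0.2,0.45,0],[0,0,0],0]]}}

```text
clock: 14.3
position: [0.6462, -0.2113, 0.009]
orientation: [[-0.427, 0.904, -0.014], [0.904, 0.427, -0.001], [0.005, -0.013, -1.0]]
wrist_force: [-23.5, 1.1, 22.8]
gripper_width: 0.0072
gripper_force: 62.4
```

It stopped moving while the force rose to 23 N along -x and only 1 N sideways. The implied centre (0.688,-0.1915) matches the bay fit, so the frame is home. I'll relax, open and rise.

>>> {"fn": "step_arm", "kwargs": {"moves": [[[0.2,-0.4,0],[0,0,0],0],[[0.2,-0.4,0],[0,0,0],3],[[0.2,-0.4,0],[0,0,0],3],[[0.2,-0.4,0],[0,0,0],3],[[0.2,-0.4,-1.5],[0,0,0],3],[[0.2,-0.4,-4],[0,0,0],3],[[0.2,-0.4,-8],[0,0,0],3],[[0.2,-0.4,-9],[0,0,0],3]]}}

```text
clock: 15.3
position: [0.6533, -0.2107, 0.104]
orientation: [[-0.426, 0.904, 0.012], [0.905, 0.426, 0.001], [-0.005, 0.012, -1.0]]
wrist_force: [-0.4, 0.3, 0.2]
gripper_width: 0.0301
gripper_force: 0.0
```

```bash
python3 - <<'E'
from h import *
b=np.array([.688,-.1915]);y=np.radians(-4.5);c,s=np.cos(y),np.sin(y)
loc=lambda p:np.round(np.array([[c,s],[-s,c]])@(np.array(p[:2])-b)*1000,1)
for cam in ('scene','side','wrist'):
    snap(cam,cam+'2')
    for t in ('hex_center','hex_lug','hex_keeper_pivot','hex_keeper_tip'): print(cam,t,[(loc(p),cf) for p,cf in lm(t,cam) if p[0]>.54 and p[1]<0])
W=lambda x,z,: b+np.array([c*x-s*z,s*x+c*z])
print(W(-.068,.064),W(-.130,.130)); go([*W(-.110,.125),.10],-4.5)
E
```

```text
scene hex_center [(array([-1.9, -2. ]), 0.59)]
scene hex_lug [(array([69.6,  1. ]), 0.76)]
scene hex_keeper_pivot [(array([-72.8,  67. ]), 0.93), (array([ 0.1, -1.6]), 0.63)]
scene hex_keeper_tip [(array([108.4,   0.9]), 0.57), (array([-126.1,   93.5]), 0.51)]
side hex_center [(array([0.5, 1.6]), 0.88)]
side hex_lug [(array([71.1,  3.6]), 0.97)]
side hex_keeper_pivot [(array([-70.3,  65. ]), 0.63)]
side hex_keeper_tip [(array([-125.1,   94.1]), 0.82)]
wrist hex_center []
wrist hex_lug [(array([70.7,  1.5]), 0.86), (array([107.4,   1.3]), 0.25)]
wrist hex_keeper_pivot [(array([-69.9,  64. ]), 0.91)]
wrist hex_keeper_tip []
[ 0.625231   -0.12236207] [ 0.56860043 -0.05170106]
pos [ 0.6505 -0.2107  0.0988] yaw 25.26 F [-0.5  0.3  0.1] t 16.05
shift cm [16.45  0.87 -0.13] rot [ 0.005 -0.001  0.519]
```

View pics/wrist2.png

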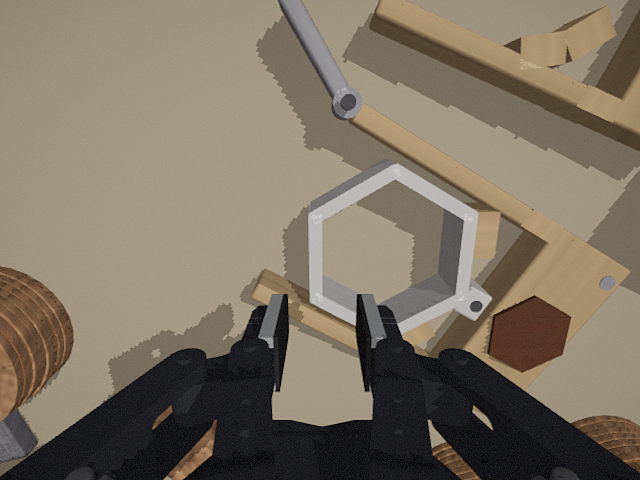

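The wrist view shows the frame seated, with its lug dot at (477,305) in the cheek gap. The keeper pin is at (347,102), and the neighbouring rail end at (380,10) must be avoided. Landmarks agree in the bay frame: centre about (0,0), lug about (70.5,2) mm. Next I close the fingers and go beside the keeper on its outer side.

>>> {"fn": "step_arm", "kwargs": {"moves": [[[4,-1,-0.5],[0.005,0,0.13],0],[[8,-1,-0.5],[0.005,0,0.26],0],[[12,-0.3,-0.5],[0.005,0,0.4],0],[[16.4,0.6,-0.5],[0.005,0,0.52],0],[[16.4,0.8,-0.5],[0.005,0,0.52],0],[[16.4,0.8,-0.5],[0.005,0,0.52],0],[[16.4,0.8,-0.5],[0.005,0,0.52],0],[[16.4,0.8,-0.5],[0.005,0,0.52],0]]}}

```text
clock: 17.05
position: [0.5878, -0.0606, 0.1036]
orientation: [[0.081, 0.997, 0.0], [0.997, -0.081, 0.0], [0.0, 0.0, -1.0]]
wrist_force: [0.4, -0.2, -0.5]
gripper_width: 0.0002
gripper_force: 0.0
```

```bash
cat > k.py <<'E'
from h import *
b=np.array([.688,-.1915]);y=np.radians(-4.5);c,s=np.cos(y),np.sin(y)
W=lambda x,z: b+np.array([c*x-s*z,s*x+c*z])/1000
def F(th,r=45):
    d=np.array([-np.sin(th),-np.cos(th)]); n=np.array([-np.cos(th),np.sin(th)])
    return np.array([-69,64])+r*d+(5+11*abs(n[1])+14.5*abs(n[0]))*n
E
python3 - <<'E'
from k import *
print(sensors.get_obs()['joint_pos'].round(2),sensors.get_obs()['gripper_width']); go([*W(-115,126),.018],-4.5)
loc=lambda p:np.round(np.array([[c,s],[-s,c]])@(np.array(p[:2])-b)*1000,1)
snap('wrist','w5')
for t in ('hex_keeper_tip','hex_keeper_pivot','round_bay'): print(t,[(loc(p),cf) for p,cf in lm(t,'wrist')])
E
```

```text
[ 0.31  0.86 -0.5   1.77  0.62  0.68 -0.62] 0.00016623085574479703
pos [ 0.5878 -0.0606  0.1036] yaw -4.65 F [ 0.4 -0.2 -0.5] t 17.05
shift cm [ 0.33 -0.49  8.56] rot [ 0.    -0.    -0.003]
hex_keeper_tip [(array([-124.6,   98. ]), 0.61)]
hex_keeper_pivot [(array([-70.2,  66.5]), 0.92)]
round_bay []
```

View pics/w5.png

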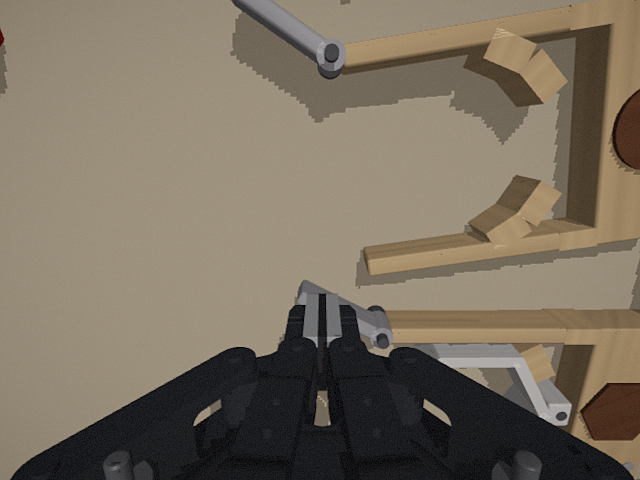

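The rail end at (368,262) and the bar at (300,285)–(380,335) are both clear of the descent point in bay coordinates, since the bar's edge is at y≤102 mm and the finger's edge at 115. Descending.

>>> {"fn": "step_arm", "kwargs": {"moves": [[[0.3,-0.5,2],[0,0,0],0],[[0.3,-0.5,4],[0,0,0],0],[[0.3,-0.5,6],[0,0,0],0],[[0.3,-0.5,7.5],[0,0,0],0],[[0.3,-0.5,8.3],[0,0,0],0],[[0.3,-0.5,8.5],[0,0,0],0],[[0.3,-0.5,8.5],[0,0,0],0],[[0.3,-0.5,8.5],[0,0,0],0]]}}

```text
clock: 18.25
position: [0.5835, -0.0556, 0.0194]
orientation: [[0.079, 0.997, 0.001], [0.997, -0.079, 0.001], [0.001, 0.001, -1.0]]
wrist_force: [-0.5, 0.6, 0.6]
gripper_width: 0.0001
gripper_force: 0.0
```

```bash
python3 - <<'E'
from k import *
o=sensors.get_obs();R=o['orientation']; print(o['position'],o['wrist_force'].round(1))
for th in np.r_[2.0:-.01:-.2,-.05]: print(round(th,2),F(th).round(1),(R.T@(np.r_[W(*F(th)),.018]-o['position'])*100).round(2))
E
```

```text
[ 0.58348923 -0.05563581  0.01938745] [-0.5  0.6  0.6]
2.0 [-101.2  101.9] [-2.54  1.37  0.14]
1.8 [-108.5   92.7] [-3.45  0.64  0.14]
1.6 [-113.5   81.7] [-4.55  0.14  0.14]
1.4 [-116.5   74.4] [-5.29 -0.16  0.13]
1.2 [-118.4   66.8] [-6.04 -0.35  0.13]
1.0 [-118.8   58.3] [-6.9  -0.39  0.13]
0.8 [-117.3   49.1] [-7.81 -0.24  0.13]
0.6 [-113.5   39.9] [-8.73  0.14  0.13]
0.4 [-107.4   31.4] [-9.59  0.75  0.13]
0.2 [-98.9  24.1] [-10.31   1.6    0.13]
0.0 [-88.5  19. ] [-10.82   2.64   0.13]
-0.05 [-86.8  18.1] [-10.92   2.82   0.13]
```

>>> {"fn": "step_arm", "kwargs": {"moves": [[[-1.2,0.2,0],[0,0,0],0],[[-2.4,0.3,0],[0,0,0],0],[[-3.4,0.3,0],[0,0,0],0],[[-4.5,0.1,0],[0,0,0],0],[[-5.3,-0.2,0],[0,0,0],0],[[-6,-0.3,0],[0,0,0],0],[[-6.9,-0.4,0],[0,0,0],0],[[-6.9,-0.4,0],[0,0,0],0]]}}

```text
clock: 19.25
position: [0.5731, -0.1257, 0.0187]
orientation: [[0.081, 0.997, -0.001], [0.997, -0.081, -0.001], [-0.001, -0.001, -1.0]]
wrist_force: [-0.0, -0.1, -1.3]
gripper_width: -0.0002
gripper_force: 0.0
```

```bash
python3 - <<'E'
from k import *
o=sensors.get_obs();R=o['orientation']; print(o['position'],o['wrist_force'].round(1))
for th in [.8,.6,.4,.2,0,-.05]: print(round(th,2),(R.T@(np.r_[W(*F(th)),.018]-o['position'])*100).round(2))
loc=lambda p:np.round(np.array([[c,s],[-s,c]])@(np.array(p[:2])-b)*1000,1)
for cam in ('scene','side'):
    imaging.capture(cam); print([(loc(p),cf) for p,cf in lm('hex_keeper_tip',cam)])
E
```

```text
[ 0.57305081 -0.12565509  0.01865406] [-0.  -0.1 -1.3]
0.8 [-0.75  0.25  0.07]
0.6 [-1.67  0.63  0.07]
0.4 [-2.52  1.24  0.07]
0.2 [-3.24  2.09  0.07]
0 [-3.76  3.13  0.07]
-0.05 [-3.85  3.31  0.07]
[(array([-124.8,   33.9]), 0.58), (array([-262.5,  564.1]), 0.32)]
[(array([-124.8,   31.8]), 0.54)]
```

The keeper is following (about 1.06 rad). Finishing the swing.

>>> {"fn": "step_arm", "kwargs": {"moves": [[[-0.7,0.2,0],[0,0,0],0],[[-1.7,0.6,0],[0,0,0],0],[[-2.5,1.2,0],[0,0,0],0],[[-3.2,2.1,0],[0,0,0],0],[[-3.5,2.6,0],[0,0,0],0],[[-3.8,3.1,0],[0,0,0],0],[[-3.8,3.2,0],[0,0,0],0],[[-3.8,3.2,0],[0,0,0],0]]}}

```text
clock: 20.45
position: [0.6018, -0.1647, 0.0186]
orientation: [[0.079, 0.997, -0.001], [0.997, -0.079, 0.0], [-0.0, -0.001, -1.0]]
wrist_force: [-2.2, -0.4, 0.1]
gripper_width: -0.0004
gripper_force: 1.1
```

>>> {"fn": "step_arm", "kwargs": {"moves": [[[0,0.1,0],[0,0,0],0],[[0,0.2,0],[0,0,0],0],[[0,0.3,0],[0,0,0],0],[[0,0.4,0],[0,0,0],0],[[0,0.5,0],[0,0,0],0],[[0,0.5,0],[0,0,0],0],[[0,0.5,0],[0,0,0],0],[[0,0.5,0],[0,0,0],0]]}}

```text
clock: 21.45
position: [0.6022, -0.1649, 0.0184]
orientation: [[0.079, 0.997, -0.01], [0.997, -0.079, -0.001], [-0.001, -0.01, -1.0]]
wrist_force: [-11.4, 1.6, 8.2]
gripper_width: -0.0002
gripper_force: 6.2
```

```bash
python3 - <<'E'
from k import *
loc=lambda p:np.round(np.array([[c,s],[-s,c]])@(np.array(p[:2])-b)*1000,1)
print(loc(sensors.get_obs()['position']))
for cam in ('scene','side'):
    snap(cam,cam+'3'); print([[(loc(p),cf) for p,cf in lm(t,cam) if p[0]>.54 and p[1]<0] for t in ('hex_keeper_tip','hex_keeper_pivot','hex_center')])
E
```

```text
[-87.6  19.8]
[[(array([-67.7,   1.3]), 0.64)], [(array([-71.1,  67.8]), 0.6)], [(array([-0.3, -3. ]), 0.83)]]
[[(array([-70.8,  -1.2]), 0.41)], [(array([-69.6,  64.9]), 0.57)], []]
```

The bar is against its stop: 11 N with no motion, and the tip at about (-69,0) in the bay frame. Backing straight off and rising.

>>> {"fn": "step_arm", "kwargs": {"moves": [[[0,-0.8,0],[0,0,0],0],[[0,-2,0],[0,0,0],0],[[0,-3,0],[0,0,0],0],[[0,-4,-1],[0,0,0],0],[[0,-5,-5],[0,0,0],0],[[0,-6,-10],[0,0,0],0],[[0,-7,-15],[0,0,0],0],[[0,-7,-15],[0,0,0],0]]}}

```text
clock: 22.85
position: [0.5399, -0.1596, 0.1732]
orientation: [[0.079, 0.997, 0.009], [0.997, -0.079, -0.001], [-0.0, 0.009, -1.0]]
wrist_force: [1.2, 0.7, -0.4]
gripper_width: 0.0
gripper_force: 0.0
```

```bash
python3 - <<'E'
from k import *
loc=lambda p:np.round(np.array([[c,s],[-s,c]])@(np.array(p[:2])-b)*1000,1)
for cam in ('scene','side','wrist'):
    snap(cam,cam+'4'); print(cam,[[(loc(p),cf) for p,cf in lm(t,cam) if p[0]>.54 and p[1]<0] for t in ('hex_keeper_tip','hex_keeper_pivot','hex_center','hex_lug')])
E
```

```text
scene [[(array([-68.9,  -0. ]), 0.47)], [(array([-69.9,  65.7]), 0.67)], [(array([0.5, 2.1]), 0.57)], [(array([69.1,  1. ]), 0.86)]]
side [[(array([-71.2,   1.5]), 0.62), (array([72. ,  1.6]), 0.17)], [], [(array([0.7, 2.3]), 0.94)], [(array([71.5,  3.7]), 0.93)]]
wrist [[(array([-66.4,  -0.6]), 0.82)], [(array([-71.8,  66.9]), 0.78)], [], [(array([72.4,  0.8]), 0.91)]]
```

View pics/wrist4.png

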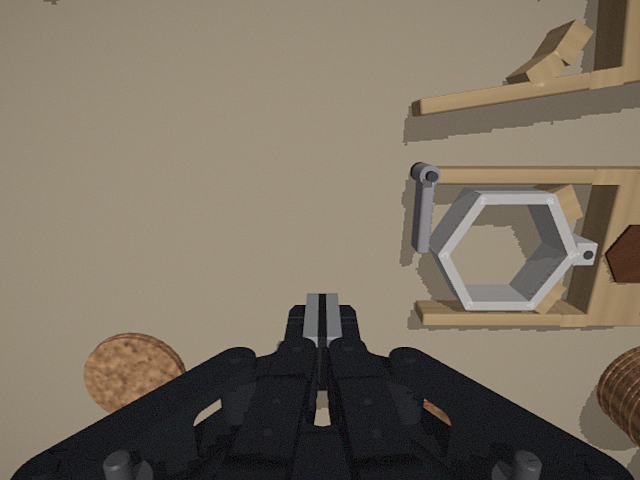

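The wrist view shows the frame home with its lug at (588,254) between the cheeks. The keeper lies shut across the mouth from (425,175) to (422,250), and the robot is clear.

```bash
python3 -c "
from h import *
print(ctrl.sign_off())"
```

```text
the job is handed in; nothing more can be done
None
```

The hexagonal frame is home in the hexagon bay with its lug in the gap, the keeper is shut against its stop, the robot is clear, and I handed the job in after about 23 s on the robot's clock.

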